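# Nudge the piston into its recess and slide the keeper over it

### The arm

A 6-joint arm with a two-finger parallel gripper is mounted at the origin on a cart in front of the work surface, level with it; the furniture and walls round the work are solid. World frame = base frame: x ahead of the robot, y to its left, z up, the work surface at z = 0. Lengths are in m, angles in rad, forces in N, time in s.
With the tool pointing down it reaches from about 0.375 to 0.925 m from the base axis. Payload 5.7 kg.
Tool frame: the origin (TCP) lies midway between the tips of the shut fingers; the grasp point (between the pads) lies 19 mm behind it; z points along the fingers, x is the direction in which the jaws open and shut, and the axes are right-handed (so a half turn about z gives the same grasp; the last joint's range is limited). The gripper opens to 88 mm and grips with 3 to 60 N. Pads are 20 mm wide; open, the fingers measure 115 mm over their backs; the gripper's body (75 mm by 178 mm) begins 61 mm behind the grasp point.
Start: joints at [-1.422, 0.359, 1.51, -0, 1.272, -0.115], TCP at [0.156, -0.579, 0.223] pointing down, gripper open.
Joint ranges: [-2.97, 2.97], [-1.01, 2.36], [0.21, 2.38], [-0.96, 4.11], [0.2, 2.71], [-2.98, 2.98]. Speed limits (rad/s): [2.39, 2.39, 3.14, 3.14, 3.14, 3.14].

### API

Orientations are given as a unit quaternion [x, y, z, w].
In Python, from bench import move_ptp, servo_line, goto_joints, move_gripper, sleep, inverse_kinematics, capture, PlanningError, close_job, spot_in, silhouettes, current_clock, current_joint_pos, current_qvel, current_joint_torque, current_position, current_orientation, current_force, current_torque, current_finger_gap gives the robot as it stands. Calls block until the motion is done:
- move_ptp(position, orientation): joint-space move of the TCP to a pose.
- servo_line(position, orientation=None, rate=0.15, contact_N=None): straight line of the TCP; orientation=None keeps the orientation; rate is the mean speed in m/s. With contact_N (N) it stops when the force on the tool has changed by that much, and returns True; else False.
- goto_joints(angles): joint-space move.
- move_gripper(opening): finger opening in m; the grip force is fixed at half the most; returns when the fingers have stopped.
- sleep(seconds).
- inverse_kinematics(position, orientation): joint angles nearest the present ones, or None.
- capture(name): name is "side" or "top"; returns a dict with "image" (384x512x3 uint8, blue, green, red), "range_z" (384x512 float32, m along the optical axis (not along the pixel's ray), 0 where there is no reading), "intrinsics" (3x3 intrinsics, pixels), "R" (3x3) and "t" (3): a world point X has camera coordinates R X + t. Camera axes: x right, y down, z forward; pixel columns grow to the right and rows downward; lengths in m; the calibration is good to about 2 mm. A picture is of the moment at which its call begins.
A pose or a line that the arm cannot do raises PlanningError and nothing moves.
- close_job(): hands the job in, once; it reports no verdict.
Trained networks look in the newest picture that a camera, given by its name, has taken for a name from the list of things; names that differ only in an ending like _2 or _b are one class to them, and where a whole thing is asked for, a point or a joint stands for the part that bears it (a point fixed in the world has none). Each returns a list of dicts, best first, with "conf" (0 to 1); they miss things now and then, are a little off and sometimes report something else, mostly with a low value. They report only what shows in the picture. A call takes as long as a camera call. They do not tell look-alikes from the thing itself.
- spot_in(camera, query): "xy" ([column, row] in pixels, amid what is visible of it).
- silhouettes(camera, query): "region" (384x512 bool, what is visible of it) and "xy" ([column, row] in pixels, amid what is visible of it).
Readings, each from a call of its own:
- current_clock(): time.
- current_joint_pos(): joint angles.
- current_qvel(): joint speeds.
- current_joint_torque(): joint torques, N m.
- current_position(): TCP position.
- current_orientation(): TCP orientation.
- current_force(): force on the tool from outside, world axes, zero at the start.
- current_torque(): the same for the moment, N m.
- current_finger_gap(): finger opening in m.
Only numpy, scipy, OpenCV 4.12 (cv2) and the standard library are available. Lean on these libraries where they do the work, as an engineer would, in place of code of your own. Each camera call takes 0.05 s, during which the arm holds its last target.

### The job

On the dark steel jig, push the loose piston across the deck with the fingertips until it drops flat into the round recess, then push the forked keeper fully home over it by its upright lug. Do not pick the piston up, and leave the spare piston, the fitting and the other things around the work where they are.

Things in the scene. Friction and masses are not known exactly. Their poses are not given: they have to be found in the camera images.
- jig: Dark steel jig plate bolted to the bench, 160 x 215 mm and 22 mm thick; its top is the deck, 22 mm above the bench. Origin on the bench directly under the recess centre. The deck spans x -100 to +60 mm and y -65 to +150 mm in the jig's own axes (z up). The keeper with its guide rails, bridge and lug stands on the +y part (y from 45 mm on, x -38 to +38 mm); the rest of the deck is flat, with a fitting standing near the corner at x +35, y -40 mm.
- recess (a point): Centre of the floor of the round recess in the deck: 44 mm diameter, 9 mm deep, flat floor 13 mm above the bench, 1.5 mm chamfer on the rim. Axes as the jig's.
- piston: The piston that starts lying flat on the jig's deck on the -x side of the recess, centre 50 to 80 mm from it: light grey disc with a dark seal round it and a small centre bore, 39 mm diameter, 14 mm thick, about 60 g. Origin at the centre of its underside, z up. Seated in the recess it stands 5 mm above the deck.
- keeper (a joint): Travel of the forked keeper in m: 0 fully back, 0.055 fully home (end stop) with its tines over the piston. It slides along the jig's -y axis, with about 1.5 N of friction, and stays where it is left. It starts between 0 and 0.010. The flat aluminium fork is 42 mm wide and 5 mm thick, its underside 7 mm above the deck, so it passes over a seated piston but is blocked by one that is not seated. With the keeper at 0 the tine tips are 55 mm from the recess centre.
- lug (a point): Centre of the lug's outer (+y) face, the face to push, 30 mm above the deck (52 mm above the bench); moves with the keeper. The lug is an upright aluminium block on the rear end of the keeper, 30 mm wide (jig's x), 10 mm thick (y), reaching from 12 to 48 mm above the deck; the rails beside it are 13 mm high. Axes as the jig's: it is pushed towards -y. Behind it (+y) is free space; the deck ends there when the keeper is fully back.
- spare_piston: A second, equal piston lying on the bench beside the jig's -y edge. Not to be touched. Origin at the centre of its underside.
- fitting: Small elbow push-in fitting, 24 x 15 x 30 mm, black and blue on a brass stem, standing on the deck on the far -y corner. Not to be touched. Origin at the centre of its underside.
- end_cap: Square machined end cap, 56 x 56 x 18 mm, lying on the bench to the left of the jig. Not to be touched. Origin at the centre of its underside.
- short_cylinder: Short pneumatic cylinder, 61 x 61 x 114 mm, standing on the bench at the right rear. Not to be touched. Origin at the centre of its underside.
Things that resemble listed ones, but are neither listed nor needed, are in the scene too. Leave any blue look-alike of the piston alone.

How it is judged:
By the outcome, as a careful person would: the job done as asked, in the order asked, and still so for the second after the job is handed in, with the robot touching nothing.
It also fails if it takes over 48 s, if anything falls off the work surface, if the arm or the gripper's body presses on something with over 40 N, if the wrist force passes 120 N, or if a joint passes its speed limit or range.

## Working session

There is one attempt and no reset: what is moved stays moved. The work goes in short steps, each a Python script; the robot and the scene stay as the last script left them, time stands still between calls to the robot, and variables do not carry over. Pictures are saved under pics/ and viewed, and the job is handed in when it is done.

```bash
mkdir -p pics; ls
cat > h.py <<'E'
from bench import *
import numpy as np, cv2
def w(c,u,v,z):
    K,R,t=np.array(c["intrinsics"]),np.array(c["R"]),np.array(c["t"])
    d=R.T@np.linalg.inv(K)@[u,v,1]; o=-R.T@t
    return o+d*(z-o[2])/d[2]
def cloud(c):
    K,R,t=np.array(c["intrinsics"]),np.array(c["R"]),np.array(c["t"])
    v,u=np.mgrid[:384,:512]; Z=c["range_z"]
    P=np.stack([(u-K[0,2])/K[0,0]*Z,(v-K[1,2])/K[1,1]*Z,Z],-1)
    X=(P-t)@R; X[Z==0]=np.nan
    return X
E
python3 - <<'E'
from h import *
import pickle
print(current_clock())
for n in("top","side"):
    c=capture(n); cv2.imwrite(f"pics/{n}0.png",c["image"]); pickle.dump(c,open(n+"0.pkl","wb"))
    for q in("piston","jig","lug","keeper","fitting","recess","end_cap","short_cylinder"):
        print(n,q,[(np.round(d["xy"],1).tolist(),round(d["conf"],2)) for d in spot_in(n,q)])
print(current_clock(),c["intrinsics"],-np.array(c["R"]).T@c["t"])
E
```

```text
pics
0.0
top piston [([268.0, 215.4], 0.56), ([284.6, 188.4], 0.53), ([287.7, 252.8], 0.51), ([251.4, 253.6], 0.51), ([310.4, 239.0], 0.51), ([326.4, 217.3], 0.43)]
top jig [([246.9, 195.0], 0.93), ([226.4, 179.4], 0.17)]
top lug [([227.7, 178.5], 0.76), ([377.7, 154.9], 0.43)]
top keeper [([223.8, 177.9], 0.74)]
top fitting [([281.7, 185.0], 0.39)]
top recess [([246.3, 192.9], 0.67)]
top end_cap [([135.2, 206.5], 0.97)]
top short_cylinder [([379.8, 155.0], 0.75)]
side piston [([220.0, 205.5], 0.71), ([264.1, 194.9], 0.46), ([303.1, 203.6], 0.41), ([281.0, 181.6], 0.37)]
side jig [([247.1, 206.3], 0.93)]
side lug [([221.1, 204.4], 0.65)]
side keeper [([221.0, 204.7], 0.45)]
side fitting [([251.1, 184.5], 0.42)]
side recess [([244.0, 205.7], 0.85), ([266.5, 196.4], 0.46)]
side end_cap []
side short_cylinder [([258.7, 145.9], 0.88)]
0.9 [[421.00524823   0.         256.90621774]
 [  0.         421.00524823 188.07116775]
 [  0.           0.           1.        ]] [-0.03037518  0.99374547  0.7678812 ]
```

```bash
sleep 1
python3 -c "
import cv2
for n,(x,y,w,h) in dict(top=(170,130,200,150),side=(160,130,200,150)).items():
    i=cv2.imread(f'pics/{n}0.png'); cv2.imwrite(f'pics/{n}0c.png',cv2.resize(i[y:y+h,x:x+w],None,fx=4,fy=4,interpolation=2))
"
```

```text
(no output)
```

View pics/top0.png

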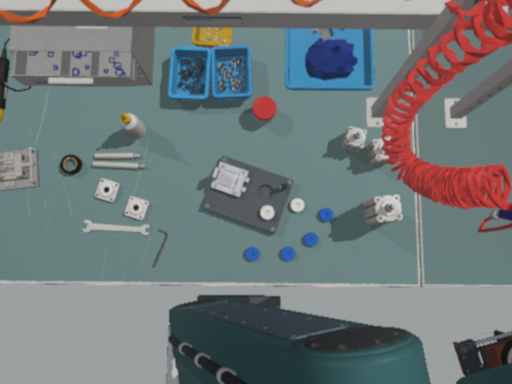

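View pics/top0c.png

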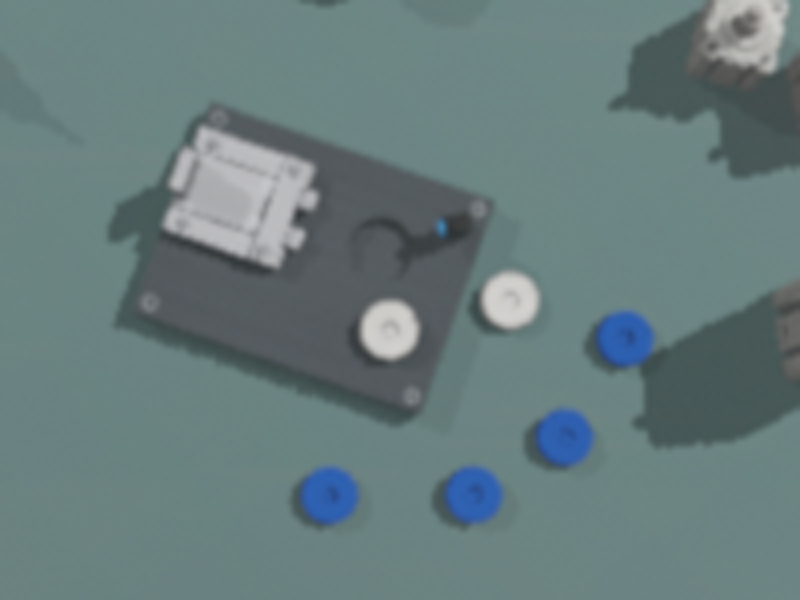

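View pics/side0.png

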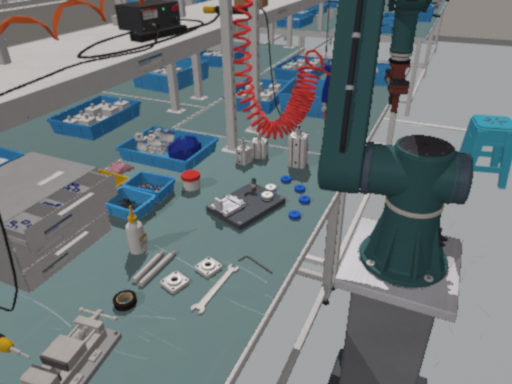

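View pics/side0c.png

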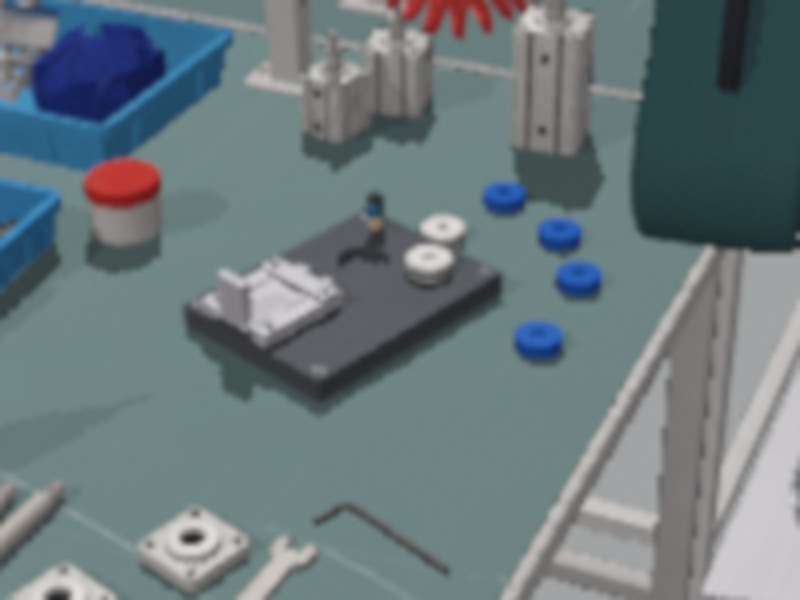

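The top view shows the keeper at about (228,179), the recess at (265,192) and the loose piston on the deck at (267,212). The spare is off the jig at (297,205) and the fitting is at (282,186). The blue look-alikes are below and to the right. Next I'll work out the poses.

```bash
cat > m.py <<'E'
from h import *
import pickle
from scipy.optimize import minimize, least_squares
c=pickle.load(open("top0.pkl","rb")); s=pickle.load(open("side0.pkl","rb"))
for n,k in(("top",c),("side",s)): print(n,"cam",np.round(-np.array(k["R"]).T@k["t"],3))
for n,k,z,h in(("top",c,0.036,0),("side",s,0.036,0)):
    X=cloud(k); im=k["image"].astype(int)
    bright=(im.min(2)>140).astype(np.uint8)
    # deck: dark
    dk=(np.abs(X[...,2]-.022)<.006)&(im.max(2)<110)&(np.hypot(X[...,0]-w(k,*((247,195) if n=="top" else (247,206)),.022)[0],X[...,1]-w(k,*((247,195) if n=="top" else (247,206)),.022)[1])<.2)
    m=dk.astype(np.uint8); m=cv2.morphologyEx(m,cv2.MORPH_OPEN,np.ones((2,2)))
    nl,L,st,_=cv2.connectedComponentsWithStats(m); b=1+st[1:,4].argmax(); m=L==b
    print(n,"deck z",np.median(X[m][:,2]),m.sum())
    v,u=np.nonzero(m); P=np.array([w(k,a,b2,.022) for a,b2 in zip(u,v)])[:,:2]
    r=cv2.minAreaRect((P*1000).astype(np.float32)); print(r); print(cv2.boxPoints(r))
    nl,L,st,ce=cv2.connectedComponentsWithStats(bright)
    for i in range(1,nl):
        if 20<st[i,4]<400:
            p=w(k,*ce[i],.036)
            if .3<p[0]<.8 and -.4<p[1]<.3: print(ce[i].round(1),st[i,4],"z36:",p.round(4),"z14:",w(k,*ce[i],.014).round(4),"depth z",np.nanmedian(X[L==i][:,2]).round(4))
E
python3 m.py
```

```text
top cam [ 0.343 -0.096  1.231]
side cam [-0.03   0.994  0.768]
top deck z nan 2668
((508.6081848144531, -61.198219299316406), (214.1345977783203, 159.63784790039062), 70.84349060058594)
[[ 398.07507  -136.1442  ]
 [ 548.8731   -188.5293  ]
 [ 619.1413     13.747757]
 [ 468.34326    66.13286 ]]
[133.9 121.6] 142 z36: [0.7139 0.2689 0.036 ] z14: [0.7207 0.2756 0.014 ] depth z 0.0873
[357.2 135.6] 256 z36: [ 0.6784 -0.365   0.036 ] z14: [ 0.6845 -0.37    0.014 ] depth z 0.0621
[136.3 207.3] 386 z36: [0.4691 0.2501 0.036 ] z14: [0.4714 0.2565 0.014 ] depth z 0.0107
[297.3 204.5] 159 z36: [ 0.4808 -0.1947  0.036 ] z14: [ 0.4833 -0.1965  0.014 ] depth z 0.0111
[267.  211.8] 168 z36: [ 0.4597 -0.1109  0.036 ] z14: [ 0.4618 -0.1112  0.014 ] depth z 0.0329
side deck z nan 1082
((502.60009765625, -45.66404724121094), (218.64315795898438, 162.63536071777344), 70.9531478881836)
[[ 390.05823  -122.46319 ]
 [ 543.7897   -175.53781 ]
 [ 615.14197    31.135094]
 [ 461.41052    84.20972 ]]
[230.6 149.3] 96 z36: [ 0.7329 -0.3694  0.036 ] z14: [ 0.7558 -0.4103  0.014 ] depth z 0.0081
[270.2 186.1] 63 z36: [ 0.4672 -0.1603  0.036 ] z14: [ 0.4822 -0.195   0.014 ] depth z 0.0106
[266.6 194. ] 69 z36: [ 0.4576 -0.1077  0.036 ] z14: [ 0.4723 -0.1408  0.014 ] depth z 0.0337
[229.6 202.8] 306 z36: [ 0.545 -0.009  0.036] z14: [ 0.5623 -0.0391  0.014 ] depth z 0.0335
[138.3 224. ] 22 z36: [0.7413 0.2068 0.036 ] z14: [0.7645 0.1832 0.014 ] depth z 0.0893
[128.6 228.1] 58 z36: [0.7545 0.2355 0.036 ] z14: [0.778  0.2127 0.014 ] depth z 0.088
[207.5 265.8] 287 z36: [0.4531 0.2851 0.036 ] z14: [0.4676 0.2638 0.014 ] depth z 0.0114
```

```bash
cat >> h.py <<'E'
JY=np.array([.3281,.9446]); JY/=np.linalg.norm(JY); JX=np.array([JY[1],-JY[0]])
O=np.array([.5136,-.1079])
def j2w(x,y,z): return np.append(O+x*JX+y*JY,z)
def w2j(p): d=np.asarray(p)[:2]-O; return d@JX,d@JY
def px(c,p):
    q=c["R"]@np.asarray(p)+c["t"]; q=c["intrinsics"]@q; return q[:2]/q[2]
def overlay(c,fn,roi,ps=None,f=5):
    x,y,ww,hh=roi; i=cv2.resize(c["image"][y:y+hh,x:x+ww],None,fx=f,fy=f,interpolation=cv2.INTER_CUBIC)
    def poly(P,col): cv2.polylines(i,[np.array([((px(c,p)-[x,y]+.5)*f) for p in P]).round().astype(np.int32)],True,col,1,cv2.LINE_AA)
    a=np.linspace(0,2*np.pi,60)
    poly([j2w(*q,.022) for q in((-.1,-.065),(.06,-.065),(.06,.15),(-.1,.15))],(0,255,0))
    poly([j2w(.0235*np.cos(t),.0235*np.sin(t),.022) for t in a],(0,255,255))
    if ps is not None: poly([(ps[0]+.0195*np.cos(t),ps[1]+.0195*np.sin(t),ps[2]) for t in a],(0,0,255))
    cv2.imwrite(fn,i)
E
python3 - <<'E'
from h import *; import pickle
for n,r,p in(("top",(195,145,120,100),(.4597,-.1109,.036)),("side",(195,160,120,80),(.4597,-.1109,.036))):
    overlay(pickle.load(open(n+"0.pkl","rb")),f"pics/ov_{n}.png",r,p)
E
```

```text
(no output)
```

View pics/ov_top.png

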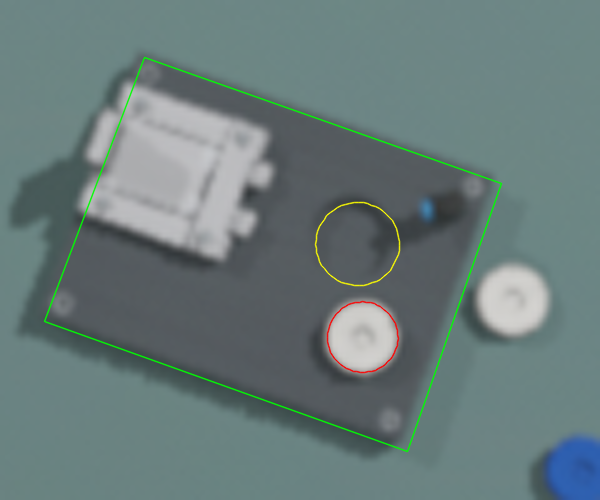

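View pics/ov_side.png

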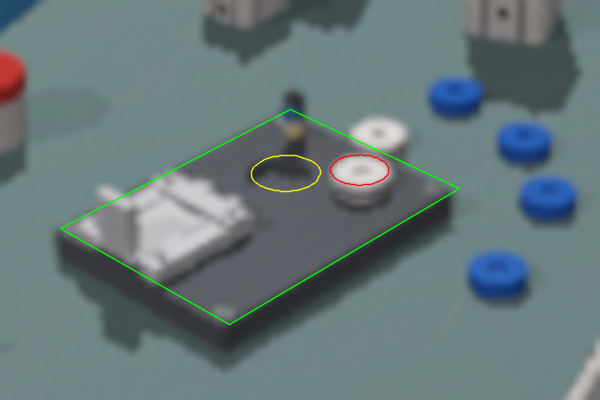

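```bash
cat >> h.py <<'E'
from scipy.spatial.transform import Rotation as Rn
def down(ang,flip=False):
    "tool x at world angle ang, tool z down"
    X=np.array([np.cos(ang),np.sin(ang),0])*(-1 if flip else 1); Z=np.array([0,0,-1.]); 
    return Rn.from_matrix(np.stack([X,np.cross(Z,X),Z],1)).as_quat()
def best(p,ang):
    q0=np.array(current_joint_pos()); r=[]
    for f in(False,True):
        j=inverse_kinematics(p,down(ang,f))
        if j is not None: r.append((np.abs(np.array(j)-q0).max(),f))
    return down(ang,min(r)[1])
P0=np.array([.4597,-.1109])
E
python3 - <<'E'
from h import *
d=O-P0; d/=np.linalg.norm(d); ang=np.arctan2(d[1],d[0])+np.pi/2
p=np.append(P0-.048*d,.12); q=best(p.tolist(),ang)
move_gripper(.024); print("gap",current_finger_gap())
move_ptp(p.tolist(),q.tolist())
p[2]=.0295; print(servo_line(p.tolist(),rate=.1,contact_N=10))
print(current_position(),current_force(),current_joint_pos(),current_clock())
for n in("top","side"):
    c=capture(n); overlay(c,f"pics/a_{n}.png",(185,145,130,100) if n=="top" else (195,150,130,90),(*P0,.036))
E
```

```text
gap 0.024283906575199243
False
[ 0.41211675 -0.11378547  0.02982564] [-0.53261981 -0.18010516 -0.68301408] [-4.31251094e-01  4.19978819e-01  2.07300580e+00  1.30557365e-06
  6.47914877e-01  1.08405000e+00] 4.9833
```

View pics/a_side.png

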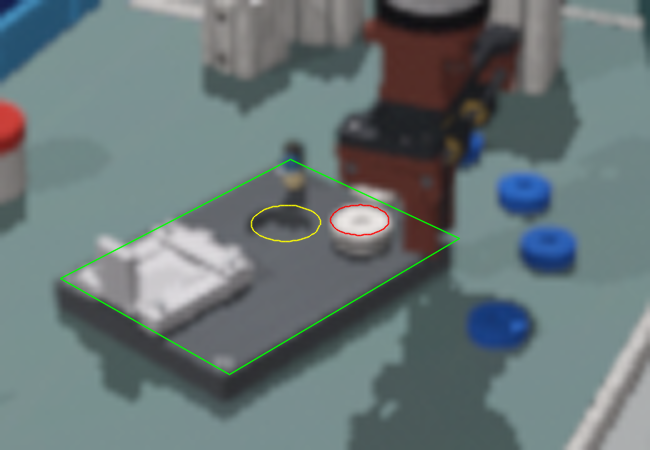

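View pics/a_top.png

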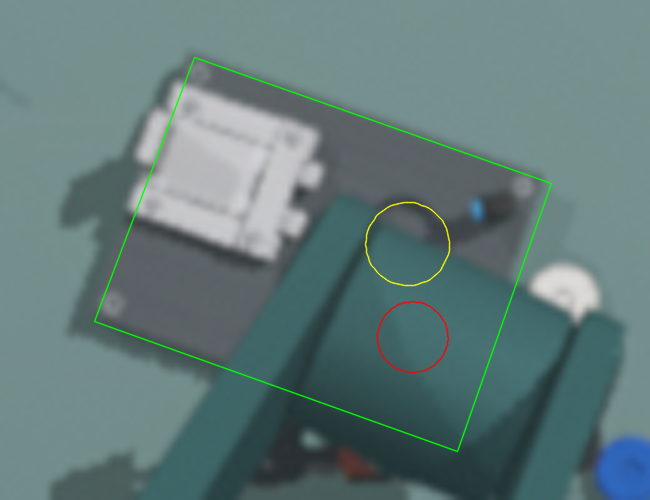

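The fingers at side-crop (425,225) are down behind the untouched piston at (361,225), and the spare is clear of them. I'll push now.

Run:
```python
from h import *
d=O-P0; d/=np.linalg.norm(d)
for off in(-.012,.001):
    p=np.append(O+(off-.0254)*d,.0295); print(servo_line(p.tolist(),rate=.04,contact_N=12),current_position(),np.round(current_force(),2),current_clock())
    c=capture("side"); overlay(c,f"pics/b_{int(off*1000)}.png",(195,150,130,90),(*O,.027))
```

```text
False [ 0.47612053 -0.10999861  0.02952248] [ 0.32  0.35 -0.75] 6.85
False [ 0.48953191 -0.109191    0.02940053] [-0.46  0.41  0.39] 7.375
```

View pics/b_1.png

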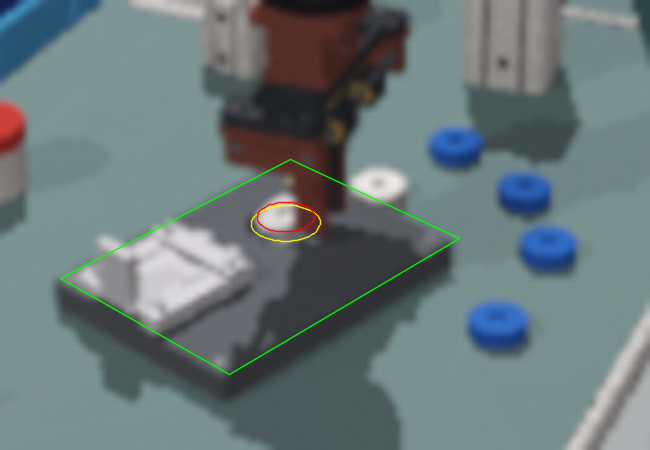

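View pics/b_-12.png

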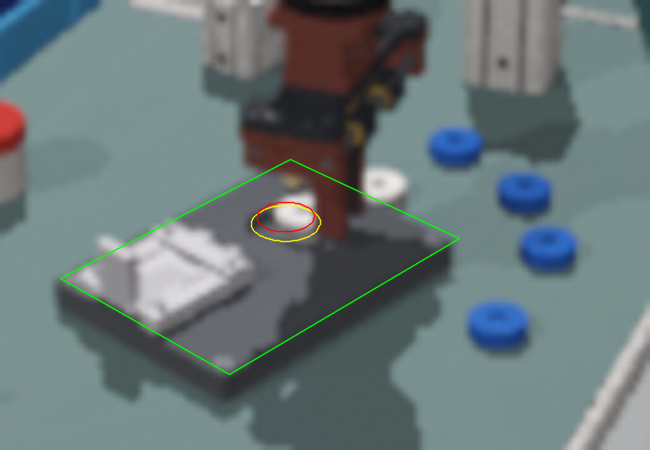

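Run:
```python
from h import *; import pickle
d=O-P0; d/=np.linalg.norm(d)
p=np.append(O-.065*d,.0295); servo_line(p.tolist(),rate=.12)
p[2]=.13; servo_line(p.tolist(),rate=.2); p[:2]-=[.0,.0]
c=capture("side"); overlay(c,"pics/c.png",(195,150,130,90),(*O,.027))
pickle.dump(c,open("side1.pkl","wb"))
X=cloud(c); im=c["image"].astype(int)
u,v=px(c,[*O,.027]).round().astype(int)
print(u,v,np.round(X[v-2:v+3,u-3:u+4,2]*1000,1))
b=(im.min(2)>120).astype(np.uint8); nl,L,st,ce=cv2.connectedComponentsWithStats(b)
for i in range(1,nl):
    if np.hypot(*(ce[i]-[u,v]))<15: print(ce[i],st[i],w(c,*ce[i],.027),w2j(w(c,*ce[i],.027)))
print(current_clock())
```

```text
252 193 [[30.  28.5 31.7 33.  32.6 34.6 34.2]
 [30.1 30.  29.  29.7 35.  35.9 36.6]
 [28.2 24.8 28.6 35.2 32.6 34.8 37. ]
 [29.9 28.  29.6 32.9 33.5 33.1 32.2]
 [27.8 29.9 29.8 33.2 29.3 29.8 25.4]]
[250.5 184. ] [250 184   2   1   2] [ 0.54287429 -0.16046447  0.027     ] (np.float64(0.04490071807291314), np.float64(-0.04004913463795561))
[251.5375 191.925 ] [246 188  12   9  80] [ 0.5160618  -0.11290629  0.027     ] (np.float64(0.003968139723584561), np.float64(-0.003921386368771939))
[251. 198.] [251 198   1   1   1] [ 0.50070723 -0.07665213  0.027     ] (np.float64(-0.02243184393965576), np.float64(0.025287646861187087))
8.6167
```

View pics/c.png

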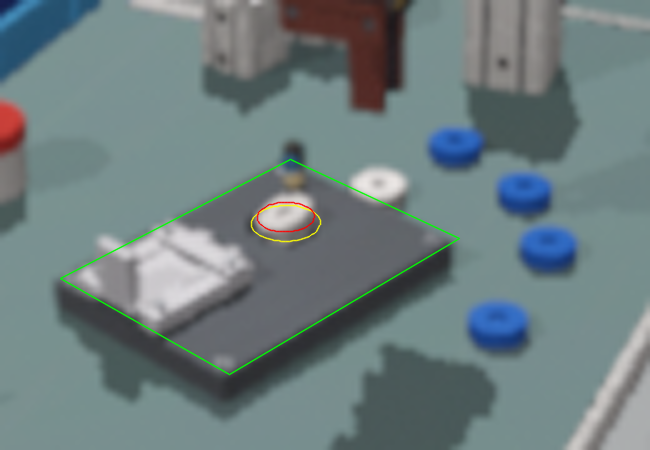

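The piston at side-crop (284,213) has tipped in. Its left edge is low and its right/rear edge rides at about 36 mm on the rim, so it needs more push. First I'll clear the top camera's view and measure.

Run:
```python
from h import *; import pickle
q=current_orientation()
j=np.array(current_joint_pos()); j[0]-=.75; goto_joints(j.tolist())
c=capture("top"); overlay(c,"pics/d.png",(185,145,130,100),(*O,.03))
pickle.dump(c,open("top1.pkl","wb"))
X=cloud(c); im=c["image"].astype(int)
b=(im.min(2)>130).astype(np.uint8); nl,L,st,ce=cv2.connectedComponentsWithStats(b)
u,v=px(c,[*O,.03])
for i in range(1,nl):
    if np.hypot(*(ce[i]-[u,v]))<15: print(ce[i],st[i],w(c,*ce[i],.03),(np.array(w2j(w(c,*ce[i],.031)))*1000).round(1))
# plane fit of top
for k in (c,pickle.load(open("side1.pkl","rb"))):
    X=cloud(k); im=k["image"].astype(int)
    m=(np.hypot(X[...,0]-O[0],X[...,1]-O[1])<.022)&(im.min(2)>150)&(X[...,2]>.015)
    Q=X[m]; A=np.c_[Q[:,0]-O[0],Q[:,1]-O[1],np.ones(len(Q))]
    s=np.linalg.lstsq(A,Q[:,2],rcond=None)[0]; print(len(Q),s,Q.mean(0))
print(current_clock())
```

```text
[265.61038961 192.34415584] [259 186  14  14 154] [ 0.51483151 -0.10688077  0.03      ] [0.7 1.3]
137 [-0.30717696 -0.21733132  0.03047173] [ 0.51414617 -0.10710042  0.03013018]
53 [-0.32888255 -0.12849867  0.03121974] [ 0.51352426 -0.10500346  0.03087244]
9.9417
```

View pics/d.png

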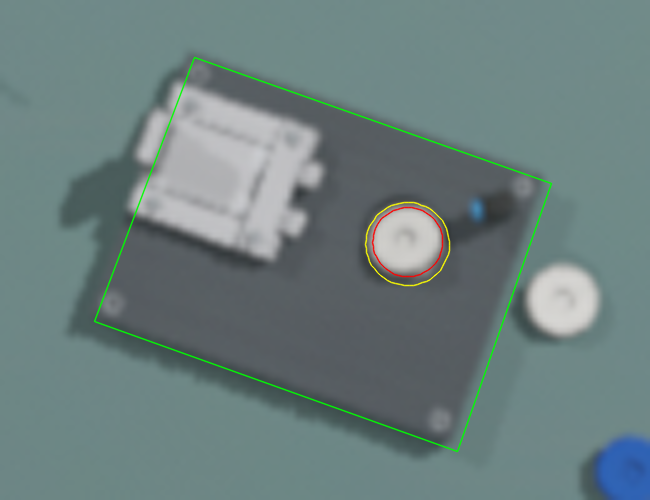

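Viewed from above, the piston is centred in the recess at crop (406,240). The depth plane shows it is tilted, with the -x/-y side high. I'll push that high rear edge along the tilt direction.

Run:
```python
from h import *; import pickle
a=np.radians(28); g=np.array([np.cos(a),np.sin(a)])
p=np.append(O-.052*g,.10); q=best(p.tolist(),a+np.pi/2)
move_ptp(p.tolist(),q.tolist())
p[2]=.0300; print(servo_line(p.tolist(),rate=.1,contact_N=8))
for off in(-.002,.006):
    p[:2]=O+(off-.0254)*g; print(servo_line(p.tolist(),rate=.03,contact_N=15),current_position(),np.round(current_force(),2))
p[:2]=O-.055*g; servo_line(p.tolist(),rate=.12)
p[2]=.11; servo_line(p.tolist(),rate=.2)
c=capture("side"); overlay(c,"pics/e.png",(195,150,130,90),(*O,.027))
pickle.dump(c,open("side2.pkl","wb"))
X=cloud(c); im=c["image"].astype(int)
m=(np.hypot(X[...,0]-O[0],X[...,1]-O[1])<.022)&(im.min(2)>140)&(X[...,2]>.015)
Q=X[m]; A=np.c_[Q[:,0]-O[0],Q[:,1]-O[1],np.ones(len(Q))]
print(len(Q),np.linalg.lstsq(A,Q[:,2],rcond=None)[0],Q.mean(0),current_clock())
```

```text
False
False [ 0.48915865 -0.12070264  0.02991475] [-0.04  0.58 -0.07]
False [ 0.49661295 -0.11694422  0.029978  ] [ 0.02  0.24 -1.  ]
55 [-0.01916278  0.05161641  0.02466329] [ 0.51378345 -0.10608868  0.02475327] 14.4917
```

View pics/e.png

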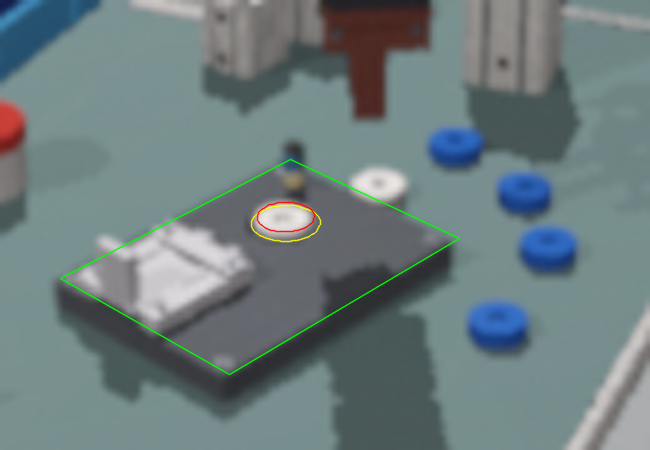

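It now sits flat in the recess at side-crop (284,217), tilt about 3° or less. Next is the keeper.

Run:
```python
from h import *; import pickle
p=np.array(current_position()); p[2]=.14; servo_line(p.tolist(),rate=.25)
move_gripper(0)
p=j2w(0,.205,.13); q=best(p.tolist(),np.arctan2(JX[1],JX[0]))
move_ptp(p.tolist(),q.tolist())
c=capture("side"); overlay(c,"pics/f.png",(185,150,140,90),(*O,.027)); pickle.dump(c,open("side3.pkl","wb"))
X=cloud(c); J=np.stack([(X[...,:2]-O)@JX,(X[...,:2]-O)@JY,X[...,2]],-1)
m=(np.abs(J[...,0])<.02)&(J[...,1]>.12)&(J[...,1]<.19)&(J[...,2]>.045)&(J[...,2]<.075)
print(m.sum(),np.round(J[m].mean(0),4),np.round(np.percentile(J[m],[5,95],axis=0),4),current_position(),current_finger_gap(),current_clock())
```

```text
63 [-0.0019  0.1528  0.0589] [[-0.014   0.1473  0.0465]
 [ 0.0132  0.1569  0.0694]] [0.58032404 0.08439309 0.12997251] 0.00026348333955872485 16.325
```

View pics/f.png

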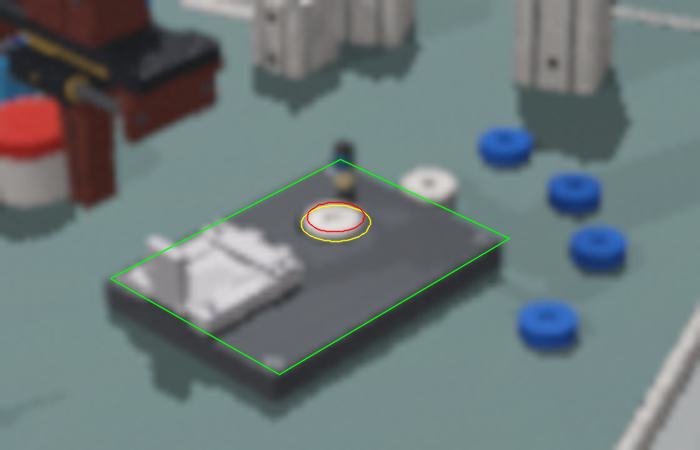

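Run:
```python
from h import *; import pickle
print(servo_line(j2w(0,.205,.046).tolist(),rate=.15,contact_N=8))
print(servo_line(j2w(0,.170,.046).tolist(),rate=.06,contact_N=6),w2j(current_position()),np.round(current_force(),2))
print(servo_line(j2w(0,.125,.046).tolist(),rate=.04,contact_N=12),w2j(current_position()),np.round(current_force(),2))
print(servo_line(j2w(0,.09,.046).tolist(),rate=.025,contact_N=12),w2j(current_position()),np.round(current_force(),2),current_clock())
c=capture("side"); overlay(c,"pics/g.png",(185,150,140,90),(*O,.027)); pickle.dump(c,open("side4.pkl","wb"))
```

```text
False
False (np.float64(0.0001410537530902381), np.float64(0.16991645685460888)) [-0.35 -0.57  0.07]
False (np.float64(-0.00020569756907723447), np.float64(0.12491737663087804)) [ 0.7  -0.62  0.31]
True (np.float64(-0.00013622064993286387), np.float64(0.1112008096911726)) [1.17 3.04 2.17] 19.7833
```

View pics/g.png

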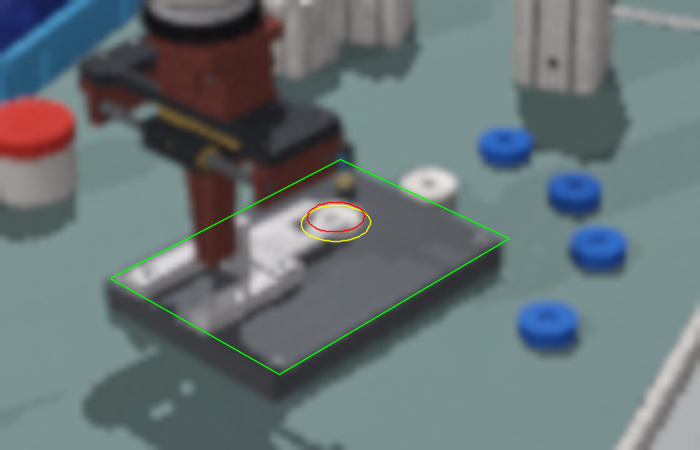

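The stop came after roughly 50 mm of travel, well past the point where an unseated piston would have blocked it (about 36 mm). I'll press once more to confirm the end stop, then back off and look.

Run:
```python
from h import *; import pickle
print(servo_line(j2w(0,.100,.046).tolist(),rate=.025,contact_N=22),w2j(current_position()),np.round(current_force(),2),current_clock())
servo_line(j2w(0,.17,.046).tolist(),rate=.15)
servo_line(j2w(0,.19,.15).tolist(),rate=.25)
j=np.array(current_joint_pos()); j[0]+=.75; goto_joints(j.tolist())
for n,r in(("side",(185,150,140,90)),("top",(185,145,130,100))):
    c=capture(n); overlay(c,f"pics/h_{n}.png",r,(*O,.027)); pickle.dump(c,open(n+"5.pkl","wb"))
    X=cloud(c); J=np.stack([(X[...,:2]-O)@JX,(X[...,:2]-O)@JY,X[...,2]],-1)
    m=(np.abs(J[...,0])<.02)&(J[...,1]>.05)&(J[...,1]<.19)&(J[...,2]>.048)&(J[...,2]<.075)
    print(n,m.sum(),np.round(np.percentile(J[m],[5,50,95],axis=0),4))
    if n=="side":
        m=(np.hypot(J[...,0],J[...,1]+.008)<.012)&(c["image"].min(2)>130); print(m.sum(),np.nanmedian(J[m],axis=0))
print(current_clock())
```

```text
True (np.float64(-0.00017446634961930385), np.float64(0.11130911604220364)) [1.41 3.69 1.89] 20.125
side 54 [[-0.0151  0.0922  0.0509]
 [-0.0037  0.0996  0.0609]
 [ 0.0122  0.1028  0.0694]]
29 [-0.0009472  -0.00619679 -0.75169345]
top 51 [[-0.0124  0.0887  0.0508]
 [-0.0001  0.0928  0.0664]
 [ 0.0142  0.0979  0.0706]]
22.9083
```

View pics/h_top.png

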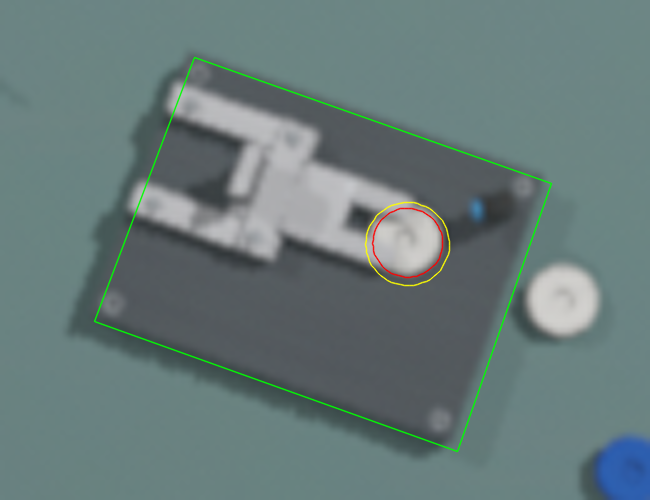

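View pics/h_side.png

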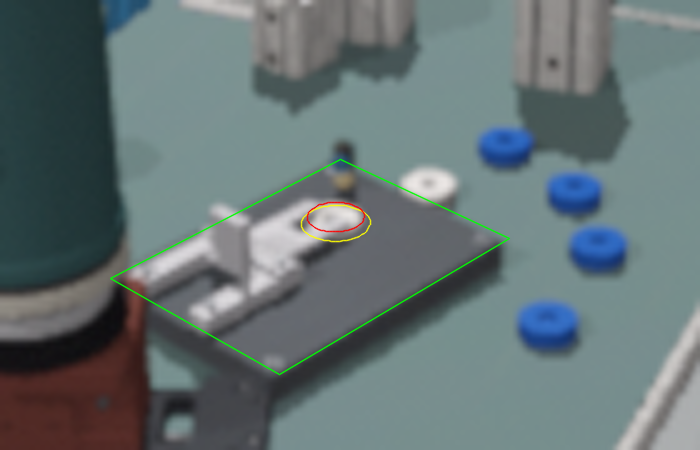

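Run:
```python
from h import *; import pickle
print(current_position(),np.round(current_force(),2),np.abs(current_qvel()).max())
a=pickle.load(open("top0.pkl","rb"))["image"]; b=pickle.load(open("top5.pkl","rb"))["image"]
cv2.imwrite("pics/full5.png",b)
```

```text
[0.37358028 0.44306214 0.14935924] [-0.01  0.24 -0.43] 0.0031915687252783882
```

View pics/full5.png

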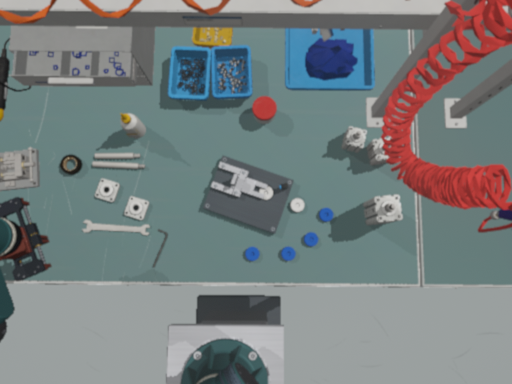

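The full view shows the fork over the piston at (265,191). The spare (297,205), the fitting, the end caps (135,207), the cylinders and the blue pistons are where they started. The arm is off to the left and clear of everything. I'll hand it in.

```bash
python3 -c "
from bench import *
close_job(); print(current_clock())"
```

```text
the job is handed in; nothing more can be done
the job is handed in; nothing more can be done
```

The piston is flat in the recess, the forked keeper is fully home over it, and I handed the job in at about 23 s of the 48 s allowed.

- **Piston:** I pushed it across the deck with two slightly open fingertips and never gripped or lifted it. The first push left it tilted about 20° on the rim. A second push along the tilt dropped it flat; a plane fit to the side camera's depth then gave a tilt of about 3°, within that camera's noise. The depth put its top about 2 mm lower than the nominal 5 mm above the deck; depth readings of the other flat parts came out low by a similar amount.
- **Keeper:** I pushed the lug with shut fingers until it stopped firmly. A second, harder push, stopped at a 22 N force change, did not move it. The lug face went from about y = 153 mm to about 102 mm, so it travelled roughly 51 mm. That fits a start within the stated 0–10 mm and an end at 55 mm.
- **Final views:** the tines lie over the piston. By eye, the spare, fitting, end caps, cylinders and blue look-alikes are where they started. The arm was parked well clear, with near-zero force on the tool.

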